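# Seat the long-plate door handle on the turntable pins

## Robot

A 7-joint arm with a two-finger parallel gripper is mounted at the origin on the work surface. World frame = base frame: x ahead of the robot, y to its left, z up, the work surface at z = 0. Lengths are in m, angles in rad, forces in N, time in s.
With the tool pointing down it reaches from about 0.35 to 0.9 m from the base axis. Payload 19.9 kg.
Tool frame: the origin (TCP) lies between the finger pads; the fingertips stand 19 mm ahead of it and the grasp point (between the pads) is the TCP; z points along the fingers, y is the direction in which the jaws open and shut (so a half turn about z gives the same grasp; the last joint's range is limited). The gripper opens to 94 mm and grips with 3 to 60 N. Pads are 16 mm wide; open, the fingers measure 119 mm over their backs; the gripper's body (75 mm by 177 mm) begins 78 mm behind the grasp point.
Start: joints at [1.302, 0.417, -0.01, 1.614, 0.005, 1.111, -0.053], TCP at [0.141, -0.609, 0.224] pointing down, gripper open.
Joint ranges: [-2.81, 2.81], [-0.39, 2.02], [-1.27, 1.25], [0.06, 2.57], [-1.19, 4.33], [0.19, 2], [-2.82, 2.82]. Speed limits (rad/s): [1.89, 1.89, 2.39, 2.39, 3.01, 3.01, 3.01].

## Interface

Orientations are given as a 3x3 rotation matrix whose columns are the frame's x, y, z axes.
In Python, from rig import robot gives the robot as it stands. Calls block until the motion is done:
- robot.move_ptp(position, orientation): joint-space move of the TCP to a pose.
- robot.move_linear(position, velocity=0.15, frame=None, threshold=None): straight line of the TCP; frame=None keeps the orientation; velocity is the mean speed in m/s. With threshold (N) it stops when the force on the tool has changed by that much, and returns True; else False.
- robot.goto_joints(angles): joint-space move.
- robot.gripper_to(opening): finger opening in m; the grip force is fixed at half the most; returns when the fingers have stopped.
- robot.pause(seconds).
- robot.ik(position, orientation): joint angles nearest the present ones, or None.
- robot.get_state(): the state.
- robot.grab_frame(name): name is "side" or "top" or "wrist"; returns the picture (384x512x3 uint8, red, green, blue); there is no depth.
- robot.camera_info(name): a dict with "fx", "fy", "cx", "cy" (pixels), "dist" ([k1, k2, p1, p2, k3] as OpenCV has them; the pictures are not rectified), "rvec" (rotation vector, rad) and "tvec" (3), from world to camera coordinates, as OpenCV has them. Camera axes: x right, y down, z forward; pixel columns grow to the right and rows downward; lengths in m; the calibration is good to about 2 mm. A picture is of the moment at which its call begins: read the wrist's pose just before it. camera_info takes no time and is no camera call; for the wrist camera it gives the pose at the moment of the call.
A pose or a line that the arm cannot do raises robot.PlanningError and nothing moves.
- robot.sign_off(): hands the job in, once; it reports no verdict.
The state is a dict: "time": time; "qpos": joint angles; "joint_vel": joint speeds; "effort": joint torques, N m; "ee_pos": TCP position; "tool_rot": TCP orientation; "force": force on the tool from outside, world axes, zero at the start; "moment": the same for the moment, N m; "opening": finger opening in m.
Only numpy, scipy, OpenCV 4.12 (cv2) and the standard library are available. Lean on these libraries where they do the work, as an engineer would, in place of code of your own. Each camera call takes 0.05 s, during which the arm holds its last target. There are 200 camera calls.

## Task

Pick up the steel door handle with the long backplate and gently lower it, lever upwards, over the two pins of the spruce turntable, so that one pin stands in each hole and the plate lies flush on the wood (either way round is fine); do not let it drop. Leave the short-plate handle and the brass cylinder lock where they are.

Things in the scene. Friction and masses are not known exactly. Their poses are not given: they have to be found in the camera images.
- long_handle: Steel lever handle, lever up, 0.3-0.45 kg, balanced near its neck. Plate 210 x 64 x 6 mm; two 32 mm round through holes, 70 mm either side of its middle. Round 20 mm neck at the middle carries a lever bar 20 wide (along x), 44 to 58 mm above the underside, from y = +12 to -110 mm; grip it across x over the neck. Origin: centre of plate underside; x along plate and holes, lever to -y, z up.
- turntable: Round spruce disc, 300 mm wide, top 12 mm above the slate, fixed (does not turn). Two upright dark steel pins, 12 mm diameter, 26 mm above the wood (top 10 mm tapered), 70 mm from the disc's centre along +x and -x. Origin: disc's centre at slate level; z up. Seated, the long handle's origin is 12 mm above it, x axes parallel either way round.
- short_handle: Bystander: steel lever handle with the same lever and neck but a short plate, 120 x 64 x 6 mm, whose two 32 mm holes are 68 mm apart: it does not fit the pins. Either handle may lie in either of the two places on the slate. Origin and axes as for the long handle.
- lock: Bystander: brass cylinder lock lying flat on the turntable beside the pins (on the turntable's +y side, 105 to 121 mm from its centre); 62 x 33 x 17 mm, top 29 mm above the slate, so the lever passes over it. Origin: centre of its underside, x along its length.

How it is judged:
On the way:
1. the long-plate handle is lifted clear of the slate (height (world z) of long_handle above 0.04 m), for 0.1 s.
At the end, for the whole second after the job is handed in: Long handle lever up on the turntable, released, at rest: underside within 4 mm of the wood, tilt under 3.4 degrees, middle within 16 mm of the centre, length within 12 degrees of the pin line (either way round); short handle and lock within 30 mm of their starts (z of long_handle in the frame of turntable between 0.008 and 0.016 m and horizontal distance between long_handle and turntable below 0.016 m and angle between the x axis of long_handle and the x axis of turntable, either way round below 0.21 rad and angle between long_handle's own z axis and vertical below 0.06 rad and linear speed of long_handle below 0.02 m/s and distance of each of short_handle, lock from where it was at the start of the episode below 0.03 m); the robot touches nothing.
It fails at once if the long-plate handle is dropped onto the turntable (faster than 0.5 m/s close above it) (horizontal distance between long_handle and turntable below 0.06 m and height (world z) of long_handle below 0.045 m and linear speed of long_handle above 0.5 m/s).
It fails at once if the short-plate handle is moved more than 30 mm (distance of short_handle from where it was at the start of the episode above 0.03 m).
It fails at once if the lock is moved more than 30 mm (distance of lock from where it was at the start of the episode above 0.03 m).
It also fails if it takes over 35 s, if anything falls off the work surface, if the arm or the gripper's body presses on something with over 40 N, if the wrist force passes 120 N, or if a joint passes its speed limit or range.

## Working session

There is one attempt and no reset: what is moved stays moved. The work goes in short steps, each a Python script; the robot and the scene stay as the last script left them, time stands still between calls to the robot, and variables do not carry over. Pictures are saved under pics/ and viewed, about 8 in all and at most 12, crops included, and the job is handed in when it is done.

```bash
ls; mkdir -p pics
cat > h.py <<'E'
import numpy as np, cv2
from rig import robot
def K(c): return np.array([[c["fx"],0,c["cx"]],[0,c["fy"],c["cy"]],[0,0,1.]])
def px2w(c,pts,z):
    u=cv2.undistortPoints(np.array(pts,float).reshape(-1,1,2),K(c),np.array(c["dist"],float)).reshape(-1,2)
    R=cv2.Rodrigues(np.array(c["rvec"],float))[0]; o=-R.T@np.array(c["tvec"],float).ravel()
    d=np.c_[u,np.ones(len(u))]@R
    return o+d*((z-o[2])/d[:,2])[:,None]
def w2px(c,P): return cv2.projectPoints(np.array(P,float).reshape(-1,1,3),np.array(c["rvec"],float),np.array(c["tvec"],float),K(c),np.array(c["dist"],float))[0].reshape(-1,2)
def save(name,img,s=1.5,box=None):
    if box: img=img[box[1]:box[3],box[0]:box[2]]
    cv2.imwrite("pics/"+name+".png",cv2.resize(img[:,:,::-1],None,fx=s,fy=s,interpolation=cv2.INTER_CUBIC))
E
python3 - <<'E'
from h import *
for n in ["top","side"]:
    c=robot.camera_info(n); R=cv2.Rodrigues(np.array(c["rvec"],float))[0]; print(n,c["fx"],c["dist"],-R.T@np.array(c["tvec"]).ravel())
    im=robot.grab_frame(n); np.save(n+"0.npy",im); save(n+"0",im)
s=robot.get_state(); print(s["tool_rot"],s["time"])
E
```

```text
pics
top 460.5796490462169 [-0.17130467  0.          0.          0.          0.        ] [ 0.41711958 -0.029706    1.14744374]
side 360.59035406238985 [-0.03145576  0.          0.          0.          0.        ] [ 0.11590372 -0.5830893   0.48596541]
[[ 9.74174064e-01  2.25798112e-01 -3.25170452e-04]
 [ 2.25798330e-01 -9.74173525e-01  1.02788358e-03]
 [-8.46782730e-05 -1.07476047e-03 -9.99999419e-01]] 0.1
```

View pics/top0.png

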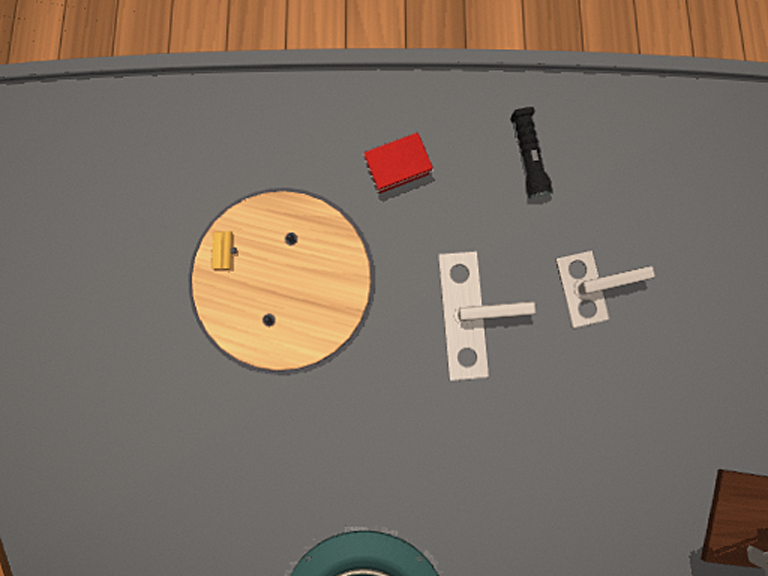

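The top view (enlarged 1.5×) shows the disc at about (282,280) with pins at (291,239) and (269,320). The long handle is at about (464,316) with its lever to the right, and the short handle is at (582,289). I'll enlarge crops to read the points more exactly.

Run:
```python
from h import *
im=np.load("top0.npy")
a=im[120:255,120:250]; b=im[160:260,285:365]
save("crops",np.hstack([cv2.resize(a,None,fx=3.4,fy=3.4,interpolation=2),cv2.resize(b,(367,459),interpolation=2)]),1)
# a: scale 3.4 origin(120,120); b: 4.59 origin(285,160)
# automatic: hole & pin blobs
g=im.astype(int).sum(2)
def holes(box,cond):
    x0,y0,x1,y1=box
    n,l,s,c=cv2.connectedComponentsWithStats(cond[y0:y1,x0:x1].astype(np.uint8))
    return [(tuple(np.round(c[i]+[x0,y0],2)),s[i][4],s[i][:4]+[x0,y0,0,0]) for i in range(1,n) if 8<s[i][4]]
print("pins",holes((150,140,225,230),g<200))
print("handle",holes((285,160,365,260),g>480))
print("holes",holes((296,170,322,250),g<480))
```

```text
pins [((np.float64(193.77), np.float64(159.0)), np.int32(31), array([191, 156,   7,   7])), ((np.float64(178.64), np.float64(213.15)), np.int32(33), array([176, 210,   7,   7]))]
handle [((np.float64(312.01), np.float64(209.29)), np.int32(2016), array([293, 168,  64,  86]))]
holes [((np.float64(320.16), np.float64(182.44)), np.int32(77), array([318, 170,   4,  34])), ((np.float64(305.96), np.float64(181.92)), np.int32(136), array([300, 176,  13,  13])), ((np.float64(313.28), np.float64(214.66)), np.int32(116), array([305, 205,  17,  15])), ((np.float64(296.75), np.float64(235.72)), np.int32(76), array([296, 214,   4,  36])), ((np.float64(310.98), np.float64(237.91)), np.int32(140), array([305, 232,  13,  13]))]
```

View pics/crops.png

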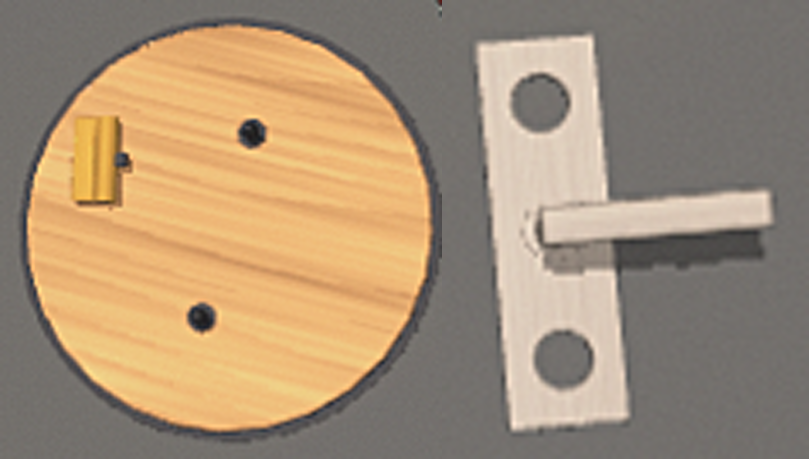

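The crops show both pins, the plate holes and the disc outline clearly. The automatic centroids agree with what I read, so I'll compute poses and plan the grasp.

```bash
cat >> h.py <<'E'
def rot(hx):
    hx=hx/np.linalg.norm(hx); return np.array([[-hx[1],hx[0],0],[hx[0],hx[1],0],[0,0,-1.]])  # x=hy, y=hx, z=-Z
E
python3 - <<'E'
from h import *
c=robot.camera_info("top"); im=np.load("top0.npy")
P=[px2w(c,[(193.77,159),(178.64,213.15)],z) for z in (.025,)][0]
H=px2w(c,[(305.96,181.92),(310.98,237.91)],.0045)
for n,Q in (("pins",P),("holes",H)):
    print(n,Q.round(4).tolist(),"mid",Q.mean(0).round(4),"dist",np.linalg.norm(Q[0]-Q[1]).round(4),"ang",np.degrees(np.arctan2(*(Q[0]-Q[1])[1::-1])).round(2))
# disc
m=((im[:,:,0].astype(int)-im[:,:,2])>40).astype(np.uint8); m[:110]=0; m[:,260:]=0
k=max(cv2.findContours(m,0,1)[0],key=cv2.contourArea).reshape(-1,2)
W=px2w(c,cv2.convexHull(k).reshape(-1,2),.012)
A=np.c_[2*W[:,:2],np.ones(len(W))]; s=np.linalg.lstsq(A,(W[:,:2]**2).sum(1),rcond=None)[0]
print("disc",s[:2],np.sqrt(s[2]+s[0]**2+s[1]**2))
# lever tip end, z=.058: corners (770,190),(773,225) in crop b
L=px2w(c,[(285+(x-442)/4.59,160+y/4.59) for x,y in [(770,191),(773,224),(543,209),(545,243)]],.058); print("lever",L.round(4).tolist())
for Q in (H,P):
    for sg in (1,-1):
        for z in (.2,.06): print(sg,z,robot.ik([*Q.mean(0)[:2],z],rot(sg*(Q[0]-Q[1])[:2])))
E
```

```text
pins [[0.6136, 0.118, 0.025], [0.4795, 0.1538, 0.025]] mid [0.5466 0.1359 0.025 ] dist 0.1388 ang -14.95
holes [[0.558, -0.1612, 0.0045], [0.4181, -0.1718, 0.0045]] mid [ 0.4881 -0.1665  0.0045] dist 0.1403 ang 4.31
disc [0.54816192 0.13729802] 0.1499511955645697
lever [[0.5036, -0.2761, 0.058], [0.4863, -0.2772, 0.058], [0.4949, -0.1567, 0.058], [0.4772, -0.1575, 0.058]]
1 0.2 [ 0.77588273  0.3003884  -0.59805972  1.89306697  0.19841569  1.00690009
  0.16717613]
1 0.06 [ 7.27378258e-01  5.16171251e-01 -5.62303832e-01  1.99398111e+00
  4.00490005e-01  7.40859313e-01 -1.49761685e-03]
-1 0.2 [-0.59400794  0.4296751   1.0892183   1.93401486 -0.44147077  1.04332492
 -2.37773796]
-1 0.06 [ 0.26110076  0.45316722  0.00967006  2.00959738 -0.00674253  0.67885757
 -2.79127688]
1 0.2 [ 0.50287192  0.55168201 -1.07373111  1.7704708   0.53062705  1.14407991
 -0.99988507]
1 0.06 [ 0.40597284  0.73479609 -0.94737737  1.86862735  0.74140865  0.9373738
 -1.15266823]
-1 0.2 [ 0.50818049  0.5565748  -1.08311809  1.77033771  0.53741242  1.14732185
  2.13629717]
-1 0.06 [ 0.48752294  0.82132847 -1.08810347  1.86641258  0.86491123  1.01981671
  1.90233331]
```

Run:
```python
from h import *
p=np.array([.4881,-.1665]); R=rot(np.array([.1399,.0106]))
robot.move_ptp([*p,.16],R)
print(robot.move_linear([*p,.052],velocity=.1,threshold=15))
robot.gripper_to(0.0)
s=robot.get_state(); print(s["opening"],s["ee_pos"],s["time"],s["force"])
robot.move_linear([*p,.17],velocity=.1)
s=robot.get_state(); print(s["opening"],s["ee_pos"],s["time"],s["force"],s["moment"])
T=robot.grab_frame("top"); S=robot.grab_frame("side"); np.save("top1.npy",T); 
c=robot.camera_info("wrist"); Wi=robot.grab_frame("wrist")
save("lift",np.vstack([np.hstack([T,S]),np.hstack([Wi,Wi*0])])[:, :],.75)
```

```text
False
0.019632163003552246 [ 0.48816762 -0.16646831  0.05200112] 4.4917 [-0.05169896 -0.52958991 -0.17955546]
0.01956210117698082 [ 0.48779178 -0.16638497  0.16942266] 5.825 [-1.00157994  0.09972084 -2.76378354] [-0.04788923 -0.08761936 -0.00702877]
```

View pics/lift.png

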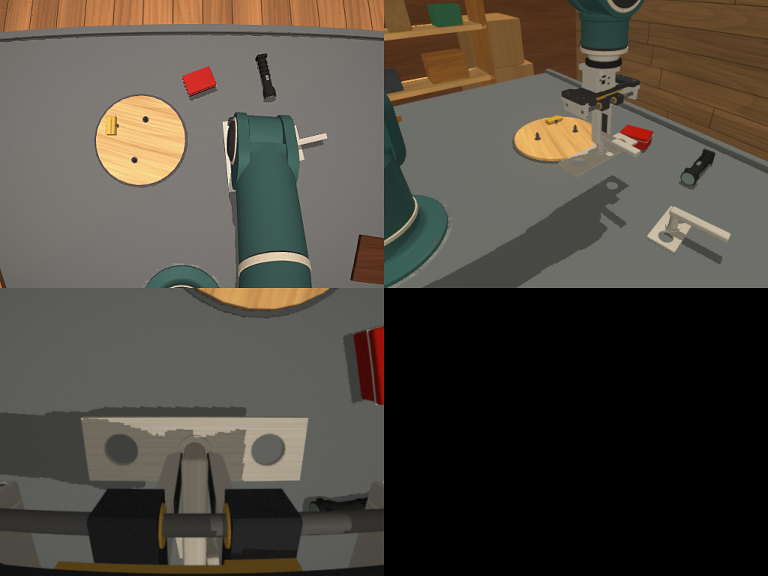

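The long handle (wrist panel, plate holes at about (121,161) and (268,161)) is held level at its neck, and the short handle hasn't moved. Next I'll carry it over the turntable and compare holes with pins in the wrist camera.

Run:
```python
from h import *
c=robot.camera_info("wrist")
print(px2w(c,[(161.3,214.7),(357.3,214.7)],.1225).round(4).tolist())
p=np.array([.5474,.1366]); R=rot(np.array([.1341,-.0358]))
robot.move_ptp([*p,.16],R)
robot.move_linear([*p,.125],velocity=.1)
robot.pause(.3)
s=robot.get_state(); print(s["opening"],s["ee_pos"],s["time"],s["force"])
c=robot.camera_info("wrist"); Wi=robot.grab_frame("wrist"); np.save("w2.npy",Wi); save("w2",Wi)
ct=np.array([.5474,.1366]); u=np.array([.1341,-.0358])/.1388
for sg in (1,-1):
    q=ct+sg*.07*u; print("pred hole/pin px*1.5",(w2px(c,[[*q,.079],[*q,.025]])*1.5).round(0).tolist())
S=robot.grab_frame("side"); save("s2",S,3,(100,60,350,230))
```

```text
[[0.4186, -0.1712, 0.1225], [0.5588, -0.1606, 0.1225]]
0.019785355053628165 [0.54760282 0.13660173 0.12541095] 7.9583 [ 0.03659008  0.19482726 -1.82472582]
pred hole/pin px*1.5 [[533.0, 324.0], [506.0, 292.0]]
pred hole/pin px*1.5 [[240.0, 324.0], [268.0, 292.0]]
```

View pics/w2.png

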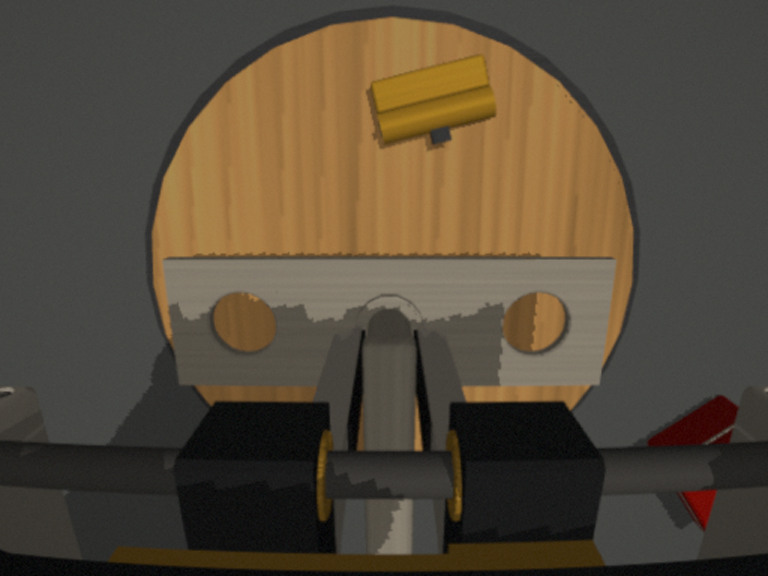

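View pics/s2.png

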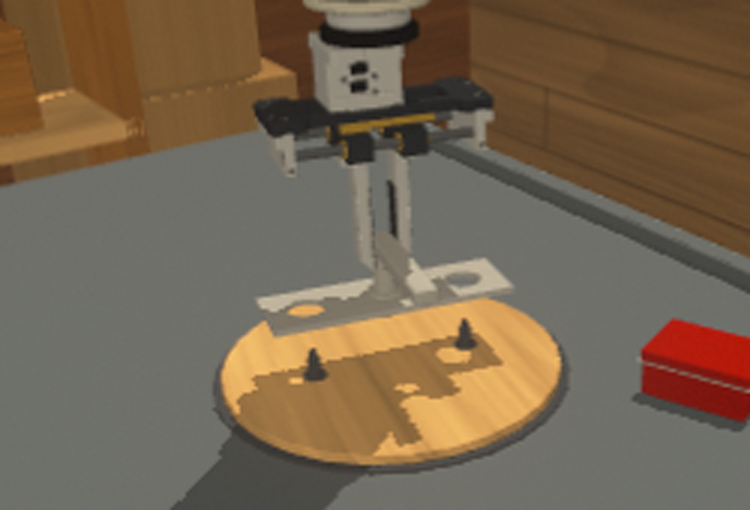

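The wrist view shows the holes at (245,322) and (536,322), within about 2 mm of the prediction. The side view shows the plate level above the pins, with pin bases at (315,378) and (465,345). I'll check the pins with the side camera, then lower.

Run:
```python
from h import *
c=robot.camera_info("side"); f=lambda l:[(100+x/3,60+y/3) for x,y in l]
A=px2w(c,f([(315,378),(465,345)]),.012);B=px2w(c,f([(313,347),(463,317)]),.038)
print("base",A.round(4).tolist(),A.mean(0).round(4),"tip",B.round(4).tolist(),B.mean(0).round(4))
c=robot.camera_info("wrist"); h=px2w(c,np.array([(245,322),(536,322)])/1.5,.078); print("holes",h.round(4).tolist(),h.mean(0).round(4))
```

```text
base [[0.478, 0.144, 0.012], [0.614, 0.1115, 0.012]] [0.546  0.1278 0.012 ] tip [[0.4825, 0.1507, 0.038], [0.6158, 0.1161, 0.038]] [0.5492 0.1334 0.038 ]
holes [[0.482, 0.1548, 0.078], [0.6165, 0.1188, 0.078]] [0.5493 0.1368 0.078 ]
```

Run:
```python
from h import *
p=np.array([.546,.1363])
print(robot.move_linear([*p,.10],velocity=.08,threshold=10))
s=robot.get_state();print(s["ee_pos"],s["force"])
print(robot.move_linear([*p,.0615],velocity=.03,threshold=5))
s=robot.get_state();print(s["ee_pos"],s["force"],s["opening"],s["time"])
c=robot.camera_info("wrist"); Wi=robot.grab_frame("wrist"); S=robot.grab_frame("side")
save("down",np.hstack([cv2.resize(Wi[130:280,90:420],(400,182)),cv2.resize(S[140:231,150:350],(400,182))]),1)
```

```text
False
[0.54568804 0.13635228 0.09946663] [ 0.38038389  0.82534251 -4.0941517 ]
True
[0.54587679 0.13632033 0.06386688] [-1.68826341  0.25548399  6.55333137] 0.019901150962340186 9.625
```

View pics/down.png

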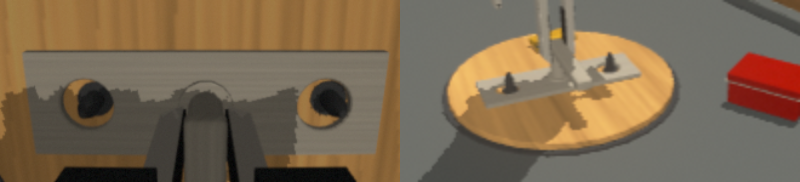

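Both pins stand inside the holes, and contact came at 0.0639 against an expected 0.064. I'll release and retreat.

Run:
```python
from h import *
s=robot.get_state(); p=s["ee_pos"]
robot.gripper_to(.03); robot.gripper_to(.06)
robot.move_linear([p[0],p[1],.2],velocity=.1)
robot.pause(.2)
c=robot.camera_info("wrist"); Wi=robot.grab_frame("wrist"); S=robot.grab_frame("side")
robot.move_ptp([.40,-.12,.3],rot(np.array([1.,0])))
s=robot.get_state();print(s["ee_pos"],s["force"],s["opening"],s["time"])
T=robot.grab_frame("top"); np.save("top3.npy",T)
save("end",np.vstack([np.hstack([cv2.resize(Wi,(400,300)),cv2.resize(S[140:240,150:350],(400,300))]),cv2.resize(T[110:260,110:450],(800,300))]),1)
```

```text
[ 0.40040348 -0.11947965  0.29989846] [-0.28113758  0.31865322 -0.2310298 ] 0.06001323588311912 13.7833
```

View pics/end.png

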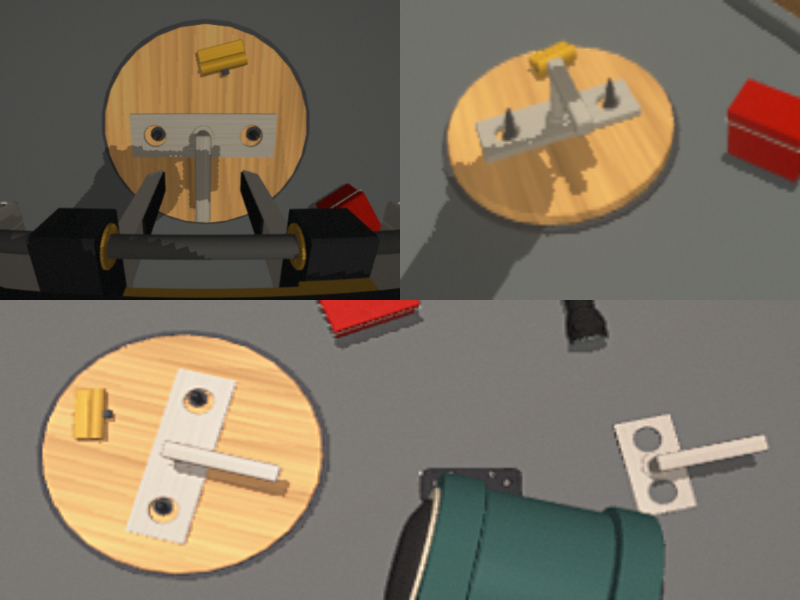

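The plate lies flat with a pin nearly centred in each hole. The lock and short handle look unmoved, and the arm is clear, so I'm handing in.

```bash
python3 -c "
from h import *
a=np.load('top0.npy').astype(int);b=np.load('top3.npy').astype(int)
d=abs(a-b).sum(2)
print('lock diff',d[145:190,135:160].mean(),'short diff',d[165:220,368:440].mean())
robot.sign_off()"
```

```text
lock diff 25.256888888888888 short diff 29.03611111111111
the job is handed in; nothing more can be done
```

```bash
python3 -c "
import numpy as np,cv2
a=np.load('top0.npy');b=np.load('top3.npy')
d=abs(a.astype(int)-b).sum(2); print('bare slate diff',d[150:200,20:100].mean())
for y0,y1,x0,x1 in ((140,195,130,165),(160,225,360,445)):
    g=[cv2.cvtColor(i[y0:y1,x0:x1],7).astype(np.float32) for i in (a,b)]
    print(cv2.phaseCorrelate(*g))"
```

```text
bare slate diff 21.90775
((-0.011979256464275778, 0.0027064377029084596), 1.0046132839388318)
((-0.03765477857190547, -0.09764603304648745), 0.9082751293977102)
```

The long-plate handle is seated lever up over both turntable pins, released, and the job was handed in at about 14 s of the 35 s limit. No verdict is reported at hand-in.

I gripped it across the neck, lifted it, and checked the hole positions with the wrist camera. I then lowered it at 0.03 m/s until it touched the wood at TCP height 0.0639 m, against 0.064 m expected. After that I opened the gripper and backed straight up.

**Last checks:**
- **Seating:** the final wrist, side and top pictures show a pin near the middle of each hole and the plate flat on the wood. I judged the tilt by eye and did not measure it.
- **Bystanders:** the lock and the short handle shifted by 0.1 pixel or less between the first and last top pictures, which means they did not move. My raw difference figures for them (25 and 29) looked high, but bare slate alone gives 22, so that is mostly image noise.
- **Disagreements:** the pin centre from the top camera and the fitted disc centre differed by about 2 mm. The rougher side-camera readings were 3–9 mm off in y; I read the near edge of each pin base, which explains at least part of that. All of this was within the 10 mm clearance of each pin in its hole.

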